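# Turn the tea-ball dish to the mug

## Robot

A 7-joint arm with a two-finger parallel gripper is mounted at the origin on a cart in front of the work surface, level with it; the furniture and walls round the work are solid. World frame = base frame: x ahead of the robot, y to its left, z up, the work surface at z = 0. Lengths are in mm, angles in rad, forces in N, time in s.
With the tool pointing down it reaches from about 425 to 950 mm from the base axis. Payload 16.7 kg.
Tool frame: the origin (TCP) lies midway between the tips of the shut fingers; the grasp point (between the pads) lies 19 mm behind it; z points along the fingers, y is the line along which they close (so a half turn about z gives the same grasp; the last joint's range is limited). The gripper opens to 94 mm and grips with 3 to 60 N. Pads are 16 mm wide; open, the fingers measure 119 mm over their backs; the gripper's body (75 mm by 177 mm) begins 78 mm behind the grasp point.
Start: joints at [-1.292, 0.426, 0.074, 1.606, -0.034, 1.111, -0.067], TCP at [280.036, 614.129, 205.467] pointing down, gripper open.
Joint ranges: [-2.85, 2.85], [-0.5, 2.14], [-1.23, 1.37], [0.21, 2.46], [-1.02, 4.16], [0.16, 2.05], [-2.73, 2.73]. Speed limits (rad/s): [1.89, 1.89, 2.39, 2.39, 3.01, 3.01, 3.01].

## Interface

Orientations are given as a unit quaternion [w, x, y, z].
In Python, from workcell import env, eyes gives the robot as it stands. The module is installed in compiled form; this text tells all that it offers.
- The arm moves only by the shell command python3 -m pendant 'ROWS' [FORCE]. ROWS is JSON, a list of rows, each a list of 7 numbers: the shift along the tool's x, y, z in m, then the turn, a rotation vector about the tool's x, y, z in rad, then the opening, from -1 (shut) to 1 (fully open). A call has 1 to 10 rows; each row shifts and turns the commanded pose from where the row before left it, along the tool's axes as they then stand; what a row does not reach is not made up. A row lasts 1/8 s, in which the tool goes at most 62.5 mm and 10.7 degrees, less where a joint would pass 70% of its speed; a pose out of reach is approached as far as the arm can. A call is refused whole if a number of a shift passes 0.0625 or a number of a turn 0.188, either way. A call with a gripper value outside its range is refused whole. The fingers move at their own pace and stop on an object; FORCE is the grip in N (left out, the last holds). Time passes only in rows, so rows that do not move let the fingers close. It gives the time, the measured TCP pose, the force, the opening and the grip force at its end, in the units of the state.
- env.get_state(): the state, without advancing time (a new reading comes with each control period).
- eyes.read_camera(name): name is "scene" or "top" or "wrist"; returns a dict with "color" (384x512x3 uint8, red, green, blue), "K" (3x3 intrinsics, pixels), "R" (3x3) and "t" (3): a world point X has camera coordinates R X + t. Camera axes: x right, y down, z forward; pixel columns grow to the right and rows downward; lengths in mm; the calibration is good to about 2 mm. The wrist camera is an equidistant fisheye: a pixel r from the principal point sees the ray r / f radians off the axis. A picture is of the moment at which its call begins. There is no depth.
- env.hand_in(): hands the job in; it is judged then, once.
The state is a dict: "time": time; "joint_pos": joint angles; "dq": joint speeds; "joint_torque": joint torques, N m; "tool_pos": TCP position; "tool_rot": TCP orientation; "wrist_force": force on the tool from outside, world axes, zero at the start; "torque": the same for the moment, N m; "opening": finger opening in mm; "gripper_force": force on a finger pad.
Only numpy, scipy, OpenCV 4.12 (cv2) and the standard library are available. Lean on these libraries where they do the work, as an engineer would, in place of code of your own. Each camera call takes 0.05 s, during which the arm holds its last target. There are 200 camera calls.

## Task

Pick up the white dish by its arched handle and, keeping it level over its cork mat, turn it a quarter turn until its pouring lip points at the mug. Then carry it across, without turning it further, until the lip is over the mug's mouth, just clear of the rim, ready to tip the tea ball in, and finish holding it there, still and level. The tea ball must stay loose in the middle of the dish all the way, untouched, and the mug and the other things stay where they are.

Things in the scene. Friction and masses are not known exactly. Their poses are not given: they have to be found in the camera images.
- dish: loose white ceramic dish, 0.3 kg, on the cork mat. Origin: centre of its underside, z up, x to the pouring lip (starts within 0.3 rad of world +x), arched handle along y. 162 mm across, rim 29 mm high, foot 84 mm. Inside: flat middle 20 mm across at 8 mm height, then rises at 6 degrees to 110 mm across, then 35 degrees to the rim. The mug is about a quarter turn from the lip, left or right
- dish_grip (a point): centre of the wooden grip at the top of the arch, 100 mm above the dish's underside, over its centre; the grip is a bar 100 mm long along the dish's y, 16 mm wide (along x) and 18 mm high with flat upright sides: pinch it across x from above
- dish_lip (a point): tip of the pouring lip, 97 mm from the dish's centre along +x and 27 mm above its underside; the lip is 40 mm wide
- dish_centre (a point): where the middle of the tea ball is when it rests in the middle of the dish: on the dish's axis, 25 mm above its underside
- tea_ball: steel perforated tea ball, 34 mm diameter, 0.04 kg, origin at its middle; loose in the dish, free to roll, rests near the middle
- mat: square cork mat, 180 x 180 x 6 mm, fixed to the worktop; origin: centre of its underside (z = 0), z up; the dish stands on it. Keep the arm clear of the wall cabinets, which hang over the worktop beyond x = 0.54 m from 0.45 m up
- mug: white mug with black patches and black handle, loose, upright, left or right of the mat, its middle 0.18 to 0.25 m from the dish's axis; 83 mm across, 94 mm high. Origin: on its underside, 18 mm from the round body's axis towards the handle; z up; the handle points along its -y, roughly to the robot, and ends 59 mm from the origin
- mug_mouth (a point): middle of the mug's mouth, at the height of the rim, 94 mm above the worktop; the opening is about 70 mm across
- pepper_mill: wooden pepper mill, 58 mm across, 170 mm high, on the other side of the mat from the mug; leave alone. Origin: centre of its underside
- salt_shaker: clear salt shaker with a grey top, 44 mm across, 90 mm high, behind the mat; leave alone. Origin: centre of its underside
- teaspoon: steel teaspoon, 139 x 30 x 10 mm, lying behind the mat; leave alone. Origin: centre of its underside, x along it

How it is judged (in metres and radians):
On the way, in this order (a step that is already met when the one before it is completed fails the run):
1. the dish is lifted clear of the mat, level, with the ball in its middle (height (world z) of dish above 0.025 m and contact force between dish and mat below 0.1 N and angle between dish's own z axis and vertical below 0.12 rad and distance between tea_ball and dish_centre below 0.03 m), for 0.1 s.
2. level and within 60 mm of over the mat's middle, the dish is turned so that its lip points at the mug (middle of the mouth within 40 mm of the lip's line), the ball in its middle (height (world z) of dish above 0.025 m and horizontal distance between dish and mat below 0.06 m and x of mug_mouth in the frame of dish above 0.1 m and y of mug_mouth in the frame of dish between -0.04 and 0.04 m and angle between dish's own z axis and vertical below 0.12 rad and distance between tea_ball and dish_centre below 0.03 m), for 0.1 s.
At the end, for the whole second after the job is handed in: The gripper still holds the dish, level (0.1 rad) and still, resting on nothing else, come straight across from the mat; its lip tip within 30 mm of the middle of the mug's mouth and 10 to 80 mm above the rim; the ball still, within 22 mm of the dish's middle; the mug where it stood (horizontal distance between dish_lip and mug_mouth below 0.03 m and z of dish_lip in the frame of mug_mouth between 0.01 and 0.08 m and y of mat in the frame of dish between -0.08 and 0.08 m and x of mat in the frame of dish below -0.03 m and angle between each of dish, mug's own z axis and vertical below 0.1 rad and distance between tea_ball and dish_centre below 0.022 m and linear speed of dish below 0.03 m/s and linear speed of tea_ball below 0.04 m/s and contact force between dish and the fingers above 1 N and contact force between dish and mug below 0.2 N and contact force between dish and mat below 0.2 N and contact force between tea_ball and the fingers below 0.1 N and distance of mug from where it was at the start of the episode below 0.03 m); the arm keeps its last pose, push and grip.
It fails at once if the tea ball rolls more than 40 mm from the middle of the dish (distance between tea_ball and dish_centre above 0.04 m).
It fails at once if the fingers touch the tea ball (contact force between tea_ball and the fingers above 0.3 N).
It fails at once if the dish is tilted more than 0.25 rad (angle between dish's own z axis and vertical above 0.25 rad).
It fails at once if the mug, pepper mill, salt shaker or teaspoon is pushed more than 30 mm or tipped (distance of any of mug, pepper_mill, salt_shaker, teaspoon from where it was at the start of the episode above 0.03 m or angle between any of mug, pepper_mill, salt_shaker, teaspoon's own z axis and vertical above 0.35 rad).
It also fails if it takes over 45 s, if anything falls off the work surface, if the arm or the gripper's body presses on something with over 40 N, if the wrist force passes 120 N, or if a joint passes its speed limit or range.

## Working session

There is one attempt and no reset: what is moved stays moved. The work goes in short steps, Python scripts to look and compute and a shell command to move; the robot and the scene stay as the last step left them, time stands still between calls to the robot, and variables do not carry over. Pictures are saved under pics/ and viewed, at most 10 in all, crops included, and the job is handed in when it is done.

```bash
mkdir -p pics; python3 - <<'E'
from workcell import env, eyes
import cv2,pickle
d={n:eyes.read_camera(n) for n in("scene","top","wrist")}
pickle.dump(d,open("d0.pkl","wb"))
for n in d: cv2.imwrite(f"pics/{n}0.png",d[n]["color"][:,:,::-1]); print(n,d[n]["K"].tolist(),d[n]["R"].round(4).tolist(),d[n]["t"].round(1).tolist())
print(env.get_state())
E
```

```text
scene [[450.87051784186906, 0.0, 254.76350309947313], [0.0, 450.87051784186906, 193.3468711879276], [0.0, 0.0, 1.0]] [[-0.777, -0.629, -0.023], [-0.3596, 0.4737, -0.8039], [0.5166, -0.6164, -0.5943]] [374.5, 260.8, 808.1]
top [[383.672179010345, 0.0, 259.49969754296063], [0.0, 383.672179010345, 195.7769582458279], [0.0, 0.0, 1.0]] [[0.002, -0.9998, 0.0195], [-0.9945, -0.0041, -0.1049], [0.1049, -0.0192, -0.9943]] [-47.2, 492.0, 966.1]
wrist [[297.3186396354542, 0.0, 256.5985632375532], [0.0, 297.3186396354542, 190.34968741743833], [0.0, 0.0, 1.0]] [[0.4153, 0.9097, -0.0013], [0.8756, -0.3994, 0.2716], [0.2466, -0.1139, -0.9624]] [-674.0, -28.8, 393.3]
{'time': 0.15, 'joint_pos': array([-1.29253509,  0.42656991,  0.07387055,  1.6064521 , -0.03402967,
        1.11079538, -0.06710845]), 'dq': array([-2.69472268e-05, -1.06173680e-03,  2.24764606e-03, -8.37776935e-04,
       -2.11032895e-04,  4.20887550e-04,  4.55703846e-05]), 'joint_torque': array([ 5.42637645e-03, -9.36269045e+01,  3.67073759e+00, -4.54428220e+01,
       -4.85725072e-02,  1.79921987e-02,  8.54534755e-05]), 'tool_pos': array([279.92532483, 613.85288977, 204.95271077]), 'tool_rot': array([-3.87598216e-05,  2.12264420e-01,  9.77212148e-01, -4.82151477e-04]), 'wrist_force': array([0.38753395, 0.16244005, 0.00212556]), 'torque': array([0.07099021, 0.06957479, 0.03290579]), 'gripper_force': 0.0, 'opening': 93.61776306404096}
```

View pics/top0.png

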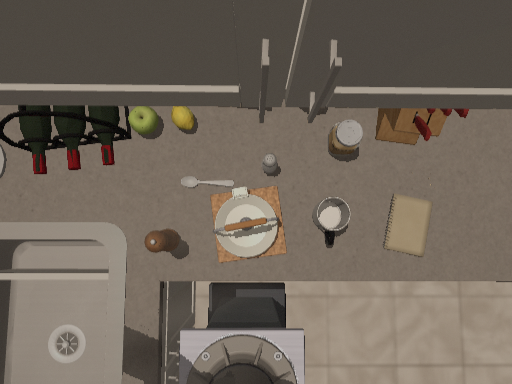

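View pics/scene0.png

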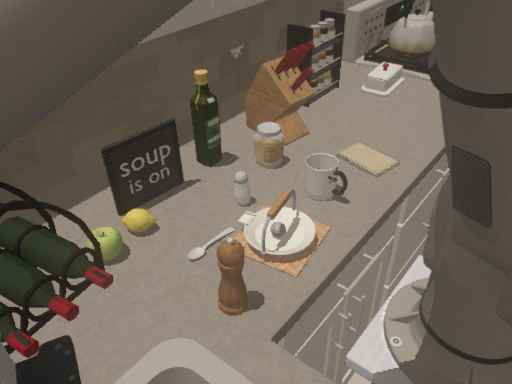

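Top view: dish centre (247,225), lip up at (240,193), grip (245,225); mug mouth (333,213) to the right (−y), mill (160,240) left, shaker (270,162), spoon (207,183). Scene view: grip about (281,203), mug mouth (322,165). The dish needs a clockwise quarter turn.

```bash
cat > h.py <<'E'
import numpy as np,cv2,pickle
def ray(c,p):
    K,R,t=c["K"],np.array(c["R"]),np.array(c["t"])
    v=np.array([(p[0]-K[0][2])/K[0][0],(p[1]-K[1][2])/K[1][1],1.])
    return -R.T@t, R.T@(v/np.linalg.norm(v))
def plane(c,p,z):
    o,d=ray(c,p); return o+d*(z-o[2])/d[2]
def tri(c1,p1,c2,p2):
    o1,d1=ray(c1,p1);o2,d2=ray(c2,p2)
    s=np.linalg.lstsq(np.c_[d1,-d2],o2-o1,rcond=None)[0]
    a,b=o1+s[0]*d1,o2+s[1]*d2
    return (a+b)/2,np.linalg.norm(a-b)
def blob(m,off=(0,0)):
    n,l,s,c=cv2.connectedComponentsWithStats(m.astype(np.uint8))
    i=1+np.argmax(s[1:,4]); return (l==i),s[i],c[i]+off
E
python3 - <<'E'
from h import *
d=pickle.load(open("d0.pkl","rb"))
def wood(c,x0,y0,x1,y1):
    im=c["color"][y0:y1,x0:x1]; h=cv2.cvtColor(im,cv2.COLOR_RGB2HSV)
    return im,h
T=d["top"];S=d["scene"]
tc=(205,175,365,265);sc=(210,140,370,280)
a=cv2.resize(T["color"][tc[1]:tc[3],tc[0]:tc[2]],None,fx=4.5,fy=4.5,interpolation=2)
b=cv2.resize(S["color"][sc[1]:sc[3],sc[0]:sc[2]],None,fx=4.5,fy=4.5,interpolation=2)
cv2.imwrite("pics/tc.png",a[:,:,::-1]);cv2.imwrite("pics/sc.png",b[:590,:,::-1])
for c,p in((T,(245,225)),(T,(235,226)),(T,(258,222)),(T,(216,200)),(S,(281,203)),(S,(275,212)),(S,(300,255))):
    print(p,c["color"][p[1],p[0]],cv2.cvtColor(c["color"][p[1]:p[1]+1,p[0]:p[0]+1],cv2.COLOR_RGB2HSV)[0,0])
E
```

```text
(245, 225) [148 103  64] [ 14 145 148]
(235, 226) [151 106  67] [ 14 142 151]
(258, 222) [152 106  66] [ 14 144 152]
(216, 200) [165 123  85] [ 14 124 165]
(281, 203) [147 111  80] [ 14 116 147]
(275, 212) [120  93  69] [ 14 108 120]
(300, 255) [122  99  77] [ 15  94 122]
```

View pics/tc.png

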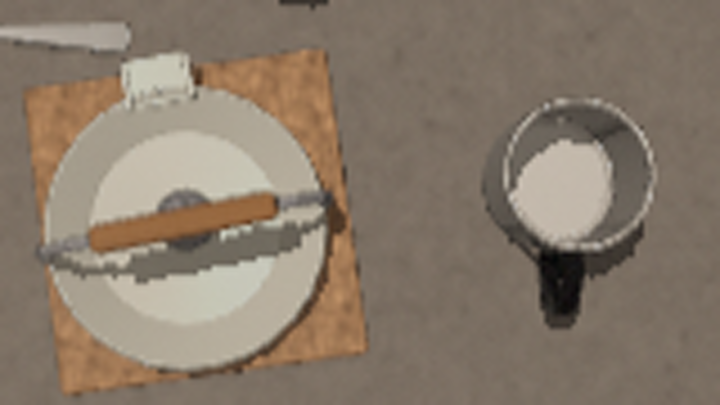

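View pics/sc.png

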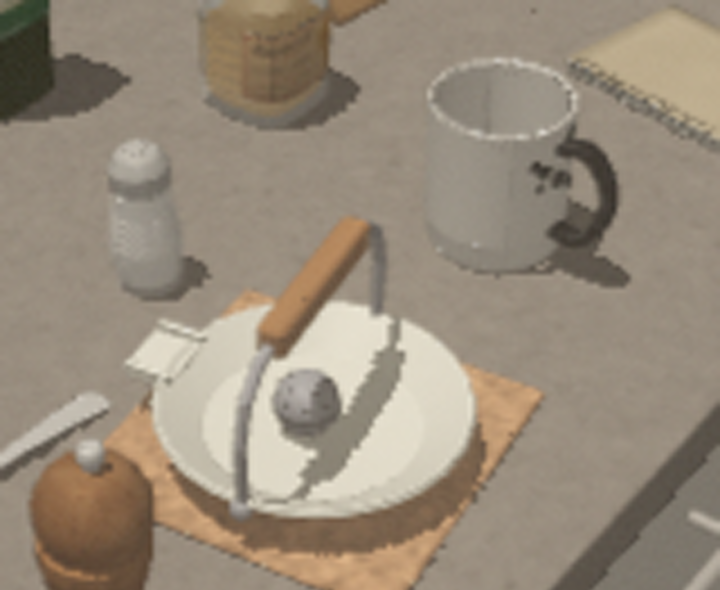

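Crops (x4.5) show the grip bar from (90,238) to (278,206) in the top view, the lip tip near (157,58), and the mug rim centred at (580,173). In the scene crop the rim centre is (502,99), grip centre about (317,285), lip tip about (145,345).

```bash
python3 - <<'E'
from h import *
d=pickle.load(open("d0.pkl","rb"));T=d["top"];S=d["scene"]
def grip(c,x0,y0,x1,y1):
    h=cv2.cvtColor(c["color"][y0:y1,x0:x1],cv2.COLOR_RGB2HSV)
    m=(abs(h[...,0].astype(int)-14)<5)&(h[...,1]>85)
    m,s,ce=blob(m); ys,xs=np.nonzero(m)
    (cx,cy),wh,an=cv2.minAreaRect(np.c_[xs,ys].astype(np.float32))
    ax=np.linalg.svd(np.c_[xs,ys]-[xs.mean(),ys.mean()],full_matrices=False)[2][0]
    pr=(np.c_[xs,ys]-[cx,cy])@ax
    print(s,wh)
    e=[np.array([cx+x0,cy+y0])+ax*q for q in(pr.min(),pr.max())]
    return np.array([cx+x0,cy+y0]),e
gt,et=grip(T,224,216,268,234); gs,es=grip(S,266,187,294,221)
print("grip",gt,gs,tri(T,gt,S,gs))
print("ends top z=~106",[plane(T,e,106).round(1) for e in et],"mid",plane(T,gt,106))
et.sort(key=lambda e:e[0]); es.sort(key=lambda e:e[0]); A=tri(T,et[0],S,es[0]);B=tri(T,et[1],S,es[1]);print("ends tri",A,B,np.linalg.norm(A[0]-B[0]))
mt=(205+580/4.5,175+173/4.5);ms=(210+502/4.5,140+99/4.5)
print("mouth",tri(T,mt,S,ms),plane(T,mt,94))
print("lip",tri(T,(205+157/4.5,175+56/4.5),S,(210+147/4.5,140+337/4.5)),plane(T,(205+157/4.5,175+56/4.5),33))
# mat corners (top crop) and dish circle
for p in((27,90),(325,50),(367,350),(66,392)): print("mat",plane(T,(205+p[0]/4.5,175+p[1]/4.5),6).round(1))
print("dish rim c",plane(T,(205+186/4.5,175+227/4.5),35), "ball",plane(T,(205+186/4.5,175+220/4.5),31))
print("mill",plane(T,(152,241),170),"salt",plane(T,(270,160),90))
E
```

```text
[  1   2  42  13 264] (6.6679487228393555, 42.16497039794922)
[  0   1  26  31 288] (13.435027122497559, 33.941123962402344)
grip [245.32692146 224.13461494] [278.75000191 201.74999714] (array([417.93685079,  -9.79241851, 109.11091463]), np.float64(4.09616750942268))
ends top z=~106 [array([426.1, -59.7, 106. ]), array([406.6,  37.7, 106. ])] mid [416.34699799 -10.90175069 106.        ]
ends tri (array([408.87378489,  39.18002792, 107.65288558]), np.float64(5.632206784771031)) (array([426.59154806, -58.98646432, 112.02736925]), np.float64(1.7227137698215034)) 99.8484623725548
mouth (array([ 444.40265173, -223.42540599,   90.91127669]), np.float64(3.000199229358695)) [ 442.95634564 -223.58115494   94.        ]
lip (array([512.6827555 ,   4.99782084,  35.59518403]), np.float64(0.5981910639577755)) [512.76951759   4.90418438  33.        ]
mat [495.8  81.7   6. ]
mat [520.2 -93.    6. ]
mat [ 345.4 -116.9    6. ]
mat [321.3  56.6   6. ]
dish rim c [415.2532424  -12.24456659  35.        ] ball [419.32588303 -12.16333619  31.        ]
mill [377.27481712 190.29202739 170.        ] salt [573.47667174 -69.99895258  90.        ]
```

Measured: grip at (417,−11,~108), dish yaw ≈ 0.18, mouth at (443,−223.5,~92), all of which fit the given heights and sizes. First leg is an arc in to (430,300,235), clear of the inner reach limit.

```bash
python3 -m pendant '[[-0.0333,-0.028,-0.004,0,0,0,1],[-0.0333,-0.028,-0.004,0,0,0,1],[-0.0333,-0.028,-0.004,0,0,0,1],[-0.0333,-0.028,-0.004,0,0,0,1],[-0.0333,-0.028,-0.004,0,0,0,1],[-0.0333,-0.028,-0.004,0,0,0,1],[-0.0333,-0.028,-0.004,0,0,0,1],[-0.0333,-0.028,-0.004,0,0,0,1],[0,0,0,0,0,0,1]]'
cat > st.py <<'E'
# usage: st.py x y z yaw(of tool y) -> tool-frame shift and turn still to go
import sys,numpy as np
from workcell import env
from scipy.spatial.transform import Rotation as Ro
s=env.get_state();R=Ro.from_quat(s["tool_rot"],scalar_first=True);M=R.as_matrix()
print("t",round(s["time"],2),"pos",s["tool_pos"].round(1),"yaw",np.arctan2(M[1,1],M[0,1]).round(4),"tilt",np.arccos(-M[2,2]).round(4),"q",s["joint_pos"].round(2),"F",s["wrist_force"].round(1),"op",round(s["opening"],1),"gf",round(s["gripper_force"],1))
if len(sys.argv)>4:
    a=list(map(float,sys.argv[1:])); c,n=np.cos(a[3]),np.sin(a[3])
    G=np.array([[n,c,0],[-c,n,0],[0,0,-1]])
    print("shift",(M.T@(np.array(a[:3])-s["tool_pos"])).round(1),"turn",Ro.from_matrix(M.T@G).as_rotvec().round(4),"shift if turned first",(G.T@(np.array(a[:3])-s["tool_pos"])).round(1))
E
python3 st.py 417 -11 235 0.185
```

```text
time: 1.27
tool_pos: [431.0, 296.8, 237.9]
tool_rot: [0.0, 0.215, 0.977, 0.0]
wrist_force: [-0.9, 0.5, 1.1]
opening: 94.3
gripper_force: 0.0
t 1.27 pos [431.  296.8 237.9] yaw 1.1381 tilt 0.0006 q [-0.92  0.14  0.22  1.92 -0.04  1.08  0.45] F [-0.9  0.5  1.1] op 94.3 gf 0.0Traceback (most recent call last):
  File "st.py", line 10, in <module>
    print("shift",(M.T@(np.array(a[:3])-s["tool_pos"])).round(1),"turn",Ro.from_matrix(M.T@G).as_rotvec().round(4),"shift if turned first",(G.T@(np.array(a[:3])-s["tool_pos"])).round(1))
                                                                        ~~~~~~~~~~~~~~^^^^^^^
  File "scipy/spatial/transform/_rotation.pyx", line 1143, in scipy.spatial.transform._rotation.Rotation.from_matrix
ValueError: Non-positive determinant (left-handed or null coordinate frame) in rotation matrix 0: [[-5.79167458e-01 -8.15208386e-01  5.86121729e-04]
 [-8.15208576e-01  5.79167455e-01 -1.91386370e-04]
 [ 1.83442856e-04  5.88656218e-04  9.99999810e-01]].
```

```bash
sed -i 's/\[\[n,c,0\],\[-c,n,0\]/[[-n,c,0],[c,n,0]/' st.py
python3 -m pendant '[[0,0,0,0,0,0.159,1],[0,0,0,0,0,0.159,1],[0,0,0,0,0,0.159,1],[0,0,0,0,0,0.159,1],[0,0,0,0,0,0.159,1],[0,0,0,0,0,0.159,1],[0,0,0,0,0,0,1]]' >/dev/null
python3 st.py 417 -11 235 0.185
```

```text
t 2.15 pos [429.  300.5 237.3] yaw 0.1907 tilt 0.0004 q [-1.01  0.15  0.31  1.92 -0.05  1.08 -0.49] F [ 0.6 -0.4 -0.1] op 94.0 gf 0.0
shift [-303.5  -70.8    2.4] turn [-0.0003  0.0002  0.0057] shift if turned first [-303.9  -69.1    2.3]
```

```bash
python3 -m pendant '[[-0.038,-0.0087,0,0,0,0,1],[-0.038,-0.0087,0,0,0,0,1],[-0.038,-0.0087,0,0,0,0,1],[-0.038,-0.0087,0,0,0,0,1],[-0.038,-0.0087,0,0,0,0,1],[-0.038,-0.0087,0,0,0,0,1],[-0.038,-0.0087,0,0,0,0,1],[-0.038,-0.0087,0,0,0,0,1],[0,0,0,0,0,0.006,1],[0,0,0,0,0,0,1]]' >/dev/null
python3 st.py 417 -11 150 0.185
python3 - <<'E'
from h import *
from workcell import eyes
d=eyes.read_camera("wrist"); pickle.dump(d,open("w1.pkl","wb"))
cv2.imwrite("pics/w1.png",d["color"][:,:,::-1]); print(d["R"].round(4).tolist(),d["t"].round(1))
E
```

```text
t 3.4 pos [418.3 -11.2 237.5] yaw 0.1857 tilt 0.0002 q [-0.72 -0.08  0.57  2.13  0.05  1.08  0.01] F [0.2 0.4 0.2] op 93.9 gf 0.0
shift [ 0.4 -1.3 87.5] turn [ 0.0002 -0.0001  0.0007] shift if turned first [ 0.4 -1.3 87.5]
[[0.9829, 0.1842, -0.0003], [0.1774, -0.9459, 0.2718], [0.0498, -0.2672, -0.9624]] [-409.1 -122.6  400.1]
```

View pics/w1.png

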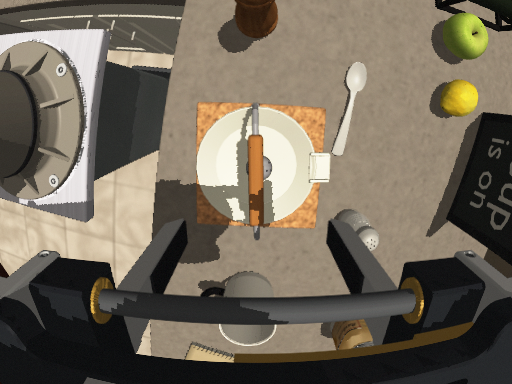

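Wrist view: the grip bar runs nearly vertically from (255,136) to (257,226) over the dish, lip to the right at (320,167), ball under the bar. I'll cast this through the fisheye model as a check on position and yaw.

```bash
python3 - <<'E'
from h import *
d=pickle.load(open("w1.pkl","rb"));K=d["K"];R=np.array(d["R"]);o=-R.T@np.array(d["t"])
def f(p,z):
    u=np.array([p[0]-K[0][2],p[1]-K[1][2]]);r=np.hypot(*u);th=r/K[0][0]
    v=R.T@np.r_[np.sin(th)*u/r,np.cos(th)];return (o+v*(z-o[2])/v[2])
im=d["color"][125:240,235:275];h=cv2.cvtColor(im,cv2.COLOR_RGB2HSV)
m=(abs(h[...,0].astype(int)-13)<6)&(h[...,1]>130)
m,s,c=blob(m);print(s)
ys,xs=np.nonzero(m);xs=xs+235;ys=ys+125
mid=[];
for y in range(ys.min()+4,ys.max()-3): mid.append(f((xs[ys==y].mean(),y),115)[:2])
mid=np.array(mid);v=np.linalg.svd(mid-mid.mean(0),full_matrices=False)[2][0];v*=np.sign(v[1])
print("dir yaw",np.arctan2(v[1],v[0])-np.pi/2)
a=f((xs[ys<ys.min()+2].mean(),ys.min()),115);b=f((xs[ys>ys.max()-2].mean(),ys.max()),115);print(a,b,(a+b)/2,np.linalg.norm(a-b))
print("lip",f((330,168),33),"widths",np.linalg.norm(f((xs[ys==180].min(),180),115)-f((xs[ys==180].max()+1,180),115)))
T=pickle.load(open("d0.pkl","rb"))["top"];ot,dt=ray(T,(245.3,224.1))
cc=((xs.min()+xs.max()+1)/2,(ys.min()+ys.max())/2)
p1=f(cc,0);p2=f(cc,200);e=(p2-p1)/np.linalg.norm(p2-p1)
q=np.linalg.lstsq(np.c_[dt,-e],p1-ot,rcond=None)[0];print("tri top/wrist",ot+q[0]*dt,p1+q[1]*e)
E
```

```text
[   0   10   40   92 1379]
dir yaw 0.19666433928930838
[407.76143307  39.48981344 115.        ] [431.59795304 -57.1574642  115.        ] [419.67969306  -8.83382538 115.        ] 99.54333709514623
lip [515.3487619    8.37858269  33.        ] widths 14.699898902363621
tri top/wrist [416.55440318 -10.76770289 101.9791859 ] [416.53492078 -10.76833068 101.97856375]
```

Consistent: grip (418,−10), yaw 0.19. Descend to TCP z 88 and check.

```bash
python3 -m pendant '[[0,0,0.025,0,0,-0.005,1],[0,0,0.03,0,0,0,1],[0,0,0.03,0,0,0,1],[0,0,0.03,0,0,0,1],[0,0,0.02,0,0,0,1],[0,0,0.0145,0,0,0,1],[0,0,0,0,0,0,1],[0,0,0,0,0,0,1]]' >/dev/null
python3 st.py 418 -10.5 88 0.19
```

```text
t 4.45 pos [418.6 -11.7  88.5] yaw 0.1885 tilt 0.0006 q [-0.66  0.19  0.6   2.29 -0.17  0.7   0.24] F [-0.  -0.9  0.7] op 94.2 gf 0.0
shift [ 1.3 -0.4  0.5] turn [ 0.0006 -0.0001 -0.0015] shift if turned first [ 1.3 -0.4  0.5]
```

```bash
python3 -m pendant '[[0,0,0,0,0,0,0.3],[0,0,0,0,0,0,-0.2],[0,0,0,0,0,0,-0.5],[0,0,0,0,0,0,-0.55],[0,0,0,0,0,0,-0.6],[0,0,0,0,0,0,-0.65],[0,0,0,0,0,0,-0.7],[0,0,0,0,0,0,-0.8],[0,0,0,0,0,0,-1],[0,0,0,0,0,0,-1]]' 25
python3 st.py
```

```text
time: 5.7
tool_pos: [418.0, -11.9, 87.9]
tool_rot: [-0.0, 0.638, 0.77, -0.0]
wrist_force: [-0.6, -0.6, -3.1]
opening: 15.4
gripper_force: 25.0
t 5.7 pos [418.  -11.9  87.9] yaw 0.1879 tilt 0.0004 q [-0.66  0.19  0.6   2.3  -0.17  0.7   0.24] F [-0.6 -0.6 -3.1] op 15.4 gf 25.0
```

```bash
python3 -m pendant '[[0,0,-0.002,0,0,0,-1],[0,0,-0.005,0,0,0,-1],[0,0,-0.01,0,0,0,-1],[0,0,-0.013,0,0,0,-1],[0,0,-0.015,0,0,0,-1],[0,0,-0.015,0,0,0,-1],[0,0,-0.015,0,0,0,-1],[0,0,-0.012,0,0,0,-1],[0,0,-0.006,0,0,0,-1],[0,0,-0.003,0,0,0,-1]]'
python3 -m pendant '[[0,0,0,0,0,0,-1],[0,0,0,0,0,0,-1]]' >/dev/null
python3 st.py 420 -12 184 -1.449
python3 - <<'E'
from h import *
from workcell import eyes
d={n:eyes.read_camera(n) for n in("scene","top")}; pickle.dump(d,open("d2.pkl","wb"))
a=d["scene"]["color"][130:280,200:380];b=d["top"]["color"][165:315,180:360]
cv2.imwrite("pics/l2.png",cv2.resize(np.hstack([a,b]),None,fx=2.2,fy=2.2)[:,:,::-1])
E
```

```text
time: 6.95
tool_pos: [418.2, -11.8, 184.2]
tool_rot: [0.0, 0.638, 0.77, 0.0]
wrist_force: [-0.4, -0.9, -3.7]
opening: 15.8
gripper_force: 25.0
t 7.2 pos [418.  -12.  183.6] yaw 0.1879 tilt 0.0008 q [-0.73 -0.    0.61  2.2   0.    0.95  0.07] F [ 0.3  0.9 -5.3] op 15.6 gf 25.0
shift [-0.4  2.  -0.4] turn [-4.0000e-04  8.0000e-04  1.6369e+00] shift if turned first [ 2.   0.3 -0.4]
```

View pics/l2.png

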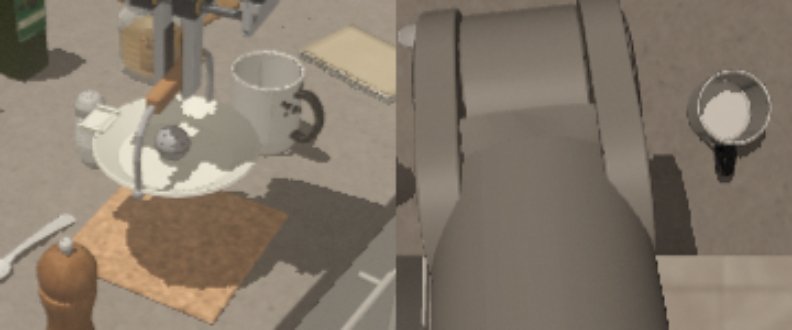

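The dish is lifted level, the ball in its middle, and nothing is touched; the top view of it is blocked by the arm. Now the quarter turn (+1.637 about tool z), ramped.

```bash
python3 -m pendant '[[0,0,0,0,0,0.02,-1],[0,0,0,0,0,0.04,-1],[0,0,0,0,0,0.06,-1],[0,0,0,0,0,0.08,-1],[0,0,0,0,0,0.09,-1],[0,0,0,0,0,0.1,-1],[0,0,0,0,0,0.1,-1],[0,0,0,0,0,0.1,-1],[0,0,0,0,0,0.1,-1],[0,0,0,0,0,0.1,-1]]' >/dev/null
python3 -m pendant '[[0,0,0,0,0,0.1,-1],[0,0,0,0,0,0.1,-1],[0,0,0,0,0,0.1,-1],[0,0,0,0,0,0.1,-1],[0,0,0,0,0,0.1,-1],[0,0,0,0,0,0.1,-1],[0,0,0,0,0,0.08,-1],[0,0,0,0,0,0.07,-1],[0,0,0,0,0,0.06,-1],[0,0,0,0,0,0.037,-1]]' >/dev/null
python3 -m pendant '[[0,0,0,0,0,0,-1],[0,0,0,0,0,0,-1],[0,0,0,0,0,0,-1],[0,0,0,0,0,0,-1]]' >/dev/null
python3 st.py 420 -12 184 -1.449
python3 - <<'E'
from h import *
from workcell import eyes
d={n:eyes.read_camera(n) for n in("scene","wrist")}; pickle.dump(d,open("d3.pkl","wb"))
a=d["scene"]["color"][120:290,200:400];b=d["wrist"]["color"][90:260,150:350]
cv2.imwrite("pics/l3.png",cv2.resize(np.hstack([a,b]),None,fx=2,fy=2)[:,:,::-1])
E
```

```text
t 10.3 pos [418.2 -11.9 184. ] yaw -1.4488 tilt 0.0001 q [-0.72 -0.    0.61  2.2   0.    0.95 -1.57] F [ 0.3  0.1 -4.4] op 15.7 gf 25.0
shift [ 1.8  0.3 -0. ] turn [0.0001 0.0001 0.0002] shift if turned first [ 1.8  0.3 -0. ]
```

View pics/l3.png

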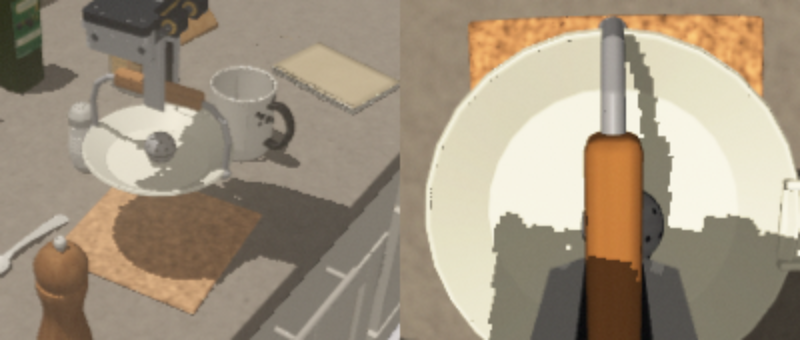

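Scene and wrist views: the lip points at the mug, the dish is level, and the ball is about 4 mm from the middle. Mouth bearing from the TCP is −1.451, matching yaw −1.449. Carry 116 mm along tool y.

```bash
python3 -m pendant '[[0,0.002,0,0,0,0,-1],[0,0.004,0,0,0,0,-1],[0,0.006,0,0,0,0,-1],[0,0.008,0,0,0,0,-1],[0,0.01,0,0,0,0,-1],[0,0.011,0,0,0,0,-1],[0,0.011,0,0,0,0,-1],[0,0.011,0,0,0,0,-1],[0,0.011,0,0,0,0,-1],[0,0.01,0,0,0,0,-1]]' >/dev/null
python3 -m pendant '[[0,0.009,0,0,0,0,-1],[0,0.008,0,0,0,0,-1],[0,0.006,0,0,0,0,-1],[0,0.004,0,0,0,0,-1],[0,0.003,0,0,0,0,-1],[0,0.002,0,0,0,0,-1],[0,0,0,0,0,0,-1],[0,0,0,0,0,0,-1],[0,0,0,0,0,0,-1],[0,0,0,0,0,0,-1]]' >/dev/null
python3 -m pendant '[[0,0,0,0,0,0,-1],[0,0,0,0,0,0,-1],[0,0,0,0,0,0,-1],[0,0,0,0,0,0,-1],[0,0,0,0,0,0,-1],[0,0,0,0,0,0,-1],[0,0,0,0,0,0,-1],[0,0,0,0,0,0,-1]]' >/dev/null
python3 st.py 432 -127.5 184 -1.449
python3 - <<'E'
from h import *
from workcell import eyes
d={n:eyes.read_camera(n) for n in("scene","top","wrist")}; pickle.dump(d,open("d4.pkl","wb"))
a=d["scene"]["color"][110:260,220:400];b=d["top"]["color"][165:315,220:400]
w=np.vstack([np.hstack([a,b])]);cv2.imwrite("pics/l4.png",cv2.resize(w,None,fx=2.2,fy=2.2)[:,:,::-1])
cv2.imwrite("pics/w4.png",d["wrist"]["color"][:,:,::-1])
E
```

```text
t 13.9 pos [ 432.3 -127.   184. ] yaw -1.449 tilt 0.0001 q [-0.56  0.07  0.75  2.14 -0.06  0.94 -1.22] F [-0.1  1.  -3.7] op 15.6 gf 25.0
shift [-0.4  0.4 -0. ] turn [0.0001 0.     0.    ] shift if turned first [-0.4  0.4 -0. ]
```

View pics/l4.png

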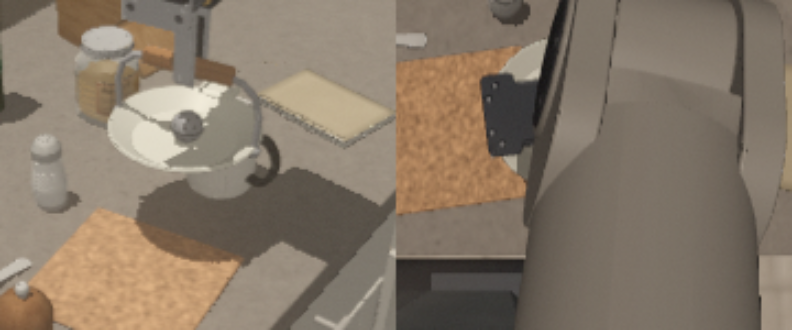

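View pics/w4.png

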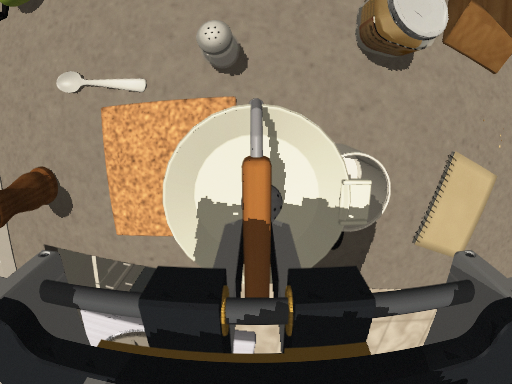

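The scene view shows the lip over the mug and the ball centred. The wrist view has the lip tip at about (371,202), the mug rim's right side at (390,190), and top and bottom at (360,153) and (358,230). A quick check of lip tip against the rim by ray casting:

```bash
python3 - <<'E'
from h import *
d=pickle.load(open("d4.pkl","rb"));w=d["wrist"];K=w["K"];R=np.array(w["R"]);o=-R.T@np.array(w["t"])
def f(p,z):
    u=np.array([p[0]-K[0][2],p[1]-K[1][2]]);r=np.hypot(*u);th=r/K[0][0]
    v=R.T@np.r_[np.sin(th)*u/r,np.cos(th)];return (o+v*(z-o[2])/v[2]).round(1)
print("lip tip corners",f((371,182),129),f((368,222),129))
P=np.array([f(p,94)[:2] for p in((360,153),(376,160),(386,173),(390,190),(386,208),(376,222),(358,231))])
A=np.c_[2*P,np.ones(len(P))];s=np.linalg.lstsq(A,(P**2).sum(1),rcond=None)[0];print("mouth",s[:2],"r",np.sqrt(s[2]+s[:2]@s[:2]))
E
```

```text
lip tip corners [ 464.4 -222.6  129. ] [ 427.9 -228.6  129. ]
mouth [ 442.43647152 -221.45316502] r 41.21540572862684
```

Lip tip (446,−225) is about 5 mm from the mouth centre (442,−221), and the fitted rim radius of 41 mm is as given. Handing in.

```bash
python3 -c "
from workcell import env
print(env.hand_in())"
```

```text
the job is handed in; nothing more can be done
None
```

I handed the job in with the dish held level and still, its lip about 5 mm from the middle of the mug's mouth and roughly 35 mm above the rim. The ball was about 4 mm from the dish's middle, and the hand-in call returned no verdict.

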